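# Load the tube-label unwinder and click its carriage into the notch

## Task

Slide the larger label roll up off its storage post, lower it (do not drop it) onto the hub of the unwinder's carriage until it sits flat on the flange, and let it go before you move the carriage. Then pinch the carriage's upright tab and slide it along the rail towards the peel head until its ball clicks into the notch between the two ridges of the small steel block; finish while still holding the tab, the carriage at rest in the notch and the roll on its hub. Leave everything else where it is.

Things in the scene. Friction and masses are not known exactly. Their poses are not given: they have to be found in the camera images.
- unwinder: Label unwinder, fixed: grey base plate 120 x 430 mm, 12 mm thick, with a steel rail along its y axis and at its +y end (y +169 to +213 mm) the peel head, a white block 110 mm wide in x, its top 82 mm above the bench. Origin: centre of the plate's underside, on the bench; z up, y along the rail towards the peel head.
- carriage: Aluminium carriage (plate 60 mm in x, 150 in y, top 36 mm above the bench); moves only along its y (+y: to the peel head). Axes as unwinder's; origin at bench height under its centre. At y = +45 mm the grey hub, at y = -50 the black tab, on its +x side at y = 0 a 22 mm boss with a ball. 1 to 2 N of friction; stays where left; can run 30 mm or more past the notch.
- hub_seat (a point): Point on the hub's axis at the top of its flange (40 mm diameter), 50 mm above the bench, where the underside of the roll comes to rest. Above it a pin of 18 mm diameter, tapering to 10 mm over its last 8 mm, its tip 78 mm above the bench.
- tab (a point): Grip point on the carriage's upright black tab, 70 mm above the bench on the tab's centre line. The tab is 24 mm in x, 12 mm thick in y (along the rail), and stands from 36 to 86 mm above the bench. Axes as carriage. To be pinched from above.
- detent_boss (a point): Centre of the carriage's sprung steel ball (10 mm diameter) under the boss, 27.5 mm above the bench; axes as carriage. From -y the carriage's resistance rises to 8 to 13 N with the ball 10 to 12 mm before the notch, fades as it crosses the first ridge 6.5 mm before it, then the ball pulls the carriage on into the notch; pushing on meets that again.
- notch_block: Dark steel block, 18 mm in x, 30 mm in y, on the base plate beside the rail (+x side), under the path of the boss; its place along the rail varies. On top two round steel ridges across the rail (8 mm diameter, at y = -6.5 and +6.5 mm); the notch is the valley between. Origin: centre of its underside, axes as unwinder. Carriage in the notch: the ball is at y = 0 here.
- label_roll: The roll of labels to load, white paper, a plain ring: outer diameter 52 mm, bore 26 mm, 30 mm high (60 g or so), lying flat round storage post_a. The larger of the two white rolls. Origin: centre of its underside, z along its axis.
- post_a: Storage post of the label roll, fixed: round foot of 72 mm diameter and 8 mm high, on it a seat of 38 mm diameter up to 25 mm above the bench (the roll lies on it), and an upright steel pin of 16 mm diameter whose tip is 75 mm above the bench. Origin: centre of the underside of the foot.
- post_b: A second storage post, the same in every way, with the tape roll on it. The two posts may change places.
- tape_roll: Bystander: smaller white roll, outer diameter 44 mm, 14 mm high, on post_b. Origin: centre of its underside.
- empty_core: Bystander: empty cardboard core, a ring of 33 mm diameter, 30 mm high, standing on the bench. Origin: centre of its underside.
- tube_rack: Bystander: black rack full of capped sample tubes, 100 mm in x, 220 mm in y, 91 mm high. Origin: centre of its underside.
- tip_box: Bystander: grey pipette-tip box, 70 mm in x, 120 mm in y, 59 mm high. Origin: centre of its underside.
- beaker: Bystander: white beaker, 84 mm diameter, 85 mm high. Origin: centre of its underside.
- marker: Bystander: marker pen lying along its x axis, 130 mm long, 13 mm thick. Origin: on the bench under its middle.
Things that resemble listed ones, but are neither listed nor needed, are in the scene too. Leave any green look-alike of the label_roll alone.

How it is judged (in metres and radians):
On the way, in this order (a step that is already met when the one before it is completed fails the run):
1. the label roll is held clear above its post's tip (z of label_roll in the frame of post_a above 0.077 m and contact force between the fingers and label_roll above 0.3 N), for 0.1 s.
2. the label roll sits on the hub, let go, while the carriage is still short of the notch (horizontal distance between label_roll and hub_seat below 0.007 m and z of label_roll in the frame of carriage between 0.047 and 0.054 m and angle between label_roll's own z axis and vertical below 0.1 rad and contact force between the fingers and label_roll below 0.1 N and y of detent_boss in the frame of notch_block below -0.02 m), for 0.2 s.
At the end, for the whole second after the job is handed in: Roll flat on the hub's flange (7 mm of its axis, 4 mm in height, 0.1 rad tilt), not touched by the fingers; carriage at rest, its ball within 2.5 mm of the notch's middle; fingers still hold the tab (over 2 N, grasp point within 18 mm of the tab's centre line) (horizontal distance between label_roll and hub_seat below 0.007 m and z of label_roll in the frame of carriage between 0.047 and 0.054 m and angle between label_roll's own z axis and vertical below 0.1 rad and contact force between the fingers and label_roll below 0.1 N and y of detent_boss in the frame of notch_block between -0.0025 and 0.0025 m and linear speed of carriage below 0.01 m/s and contact force between the fingers and carriage above 2 N and horizontal distance between the grasp point and tab below 0.018 m); the arm keeps its last pose, push and grip.
It fails at once if the label roll is dropped (falls free faster than 0.6 m/s, a fall of about 18 mm) (linear speed of label_roll above 0.6 m/s and contact force between the fingers and label_roll below 0.05 N).
It fails at once if one of the other loose things is moved by more than 30 mm (distance of any of tape_roll, empty_core, tube_rack, tip_box, beaker, marker from where it was at the start of the episode above 0.03 m).
It also fails if it takes over 64 s, if anything falls off the work surface, if the arm or the gripper's body presses on something with over 40 N, if the wrist force passes 120 N, or if a joint passes its speed limit or range.

## Robot

A 6-joint arm with a two-finger parallel gripper is mounted at the origin on the work surface. World frame = base frame: x ahead of the robot, y to its left, z up, the work surface at z = 0. Lengths are in m, angles in degrees, forces in N, time in s.
With the tool pointing down it reaches from about 0.35 to 0.875 m from the base axis. Payload 4.2 kg.
Tool frame: the origin (TCP) lies midway between the tips of the shut fingers; the grasp point (between the pads) lies 19 mm behind it (hold_point_z is the z of the grasp point in the tool frame, in m); z points along the fingers, y is the direction in which the jaws open and shut (so a half turn about z gives the same grasp; the last joint's range is limited). The gripper opens to 87 mm and grips with 3 to 60 N. Pads are 19 mm wide; open, the fingers measure 117 mm over their backs; the gripper's body (75 mm by 190 mm) begins 51 mm behind the grasp point.
Start: joints at [91.02, 22.042, 0.453, 0, -68.411, -14.817], TCP at [0.149, 0.607, 0.198] pointing down, gripper open.
Joint ranges: [-179.83, 179.83], [-69.29, 118.12], [-61.27, 80.66], [-181.25, 117.63], [-171.15, -9.14], [-177.46, 177.46]. Speed limits (degrees/s): [159.86, 159.86, 180, 180, 180, 180].

## Interface

Orientations are given as a 3x3 rotation matrix whose columns are the frame's x, y, z axes.
In Python, from station import * gives the robot as it stands. The module is installed in compiled form; this text tells all that it offers.
- The arm moves only by the tool jog_arm, never from a script. Its argument "moves" is a list of rows, each a list of 7 numbers: the closure, from -1 (fully open) to 1 (shut), then the shift along the tool's x, y, z in m, then the turn, a rotation vector about the tool's x, y, z in rad. In form: [[gripper, x, y, z, wx, wy, wz], ...]. A call has exactly 10 rows; each row is the pose to reach, as a shift and turn from the pose commanded when the call began, along the tool's axes at that moment; what a row does not reach only later rows make up. A row lasts 1/12 s, in which the tool goes at most 41.7 mm and 7.16 degrees, less where a joint would pass 70% of its speed; a pose out of reach is approached as far as the arm can. A call with a gripper value outside its range is refused whole. The fingers move at their own pace and stop on an object; the grip force is fixed at half the most. Time passes only in rows, so rows that repeat a pose let the fingers close, or fill a call up. It gives the time, the measured TCP pose, the force and the opening at its end, in the units of the state.
- sense(): the state, without advancing time (a new reading comes with each control period).
- capture(name): name is "side" or "top"; returns a dict with "frame" (400x640x3 uint8, red, green, blue), "fov_y" (degrees; the focal length in pixels is half the picture's height over the tangent of half this angle, whatever the lens; pixels are square), "cx", "cy" (the principal point, pixels), "k1" (the pictures are not rectified: a ray, as slopes to the right and down, at radius r is drawn at 1 + k1 r^2 times it, then the intrinsics apply), "world_from_camera" (4x4, takes a point from camera to world coordinates). Camera axes: x right, y down, z forward; pixel columns grow to the right and rows downward; lengths in m; the calibration is good to about 2 mm. A picture is of the moment at which its call begins. There is no depth.
- finish_job(): hands the job in, once; it reports no verdict.
The state is a dict: "time_s": time; "joints": joint angles; "joint_velocities": joint speeds; "effort": joint torques, N m; "tcp_pos": TCP position; "ee_rot": TCP orientation; "wrist_force": force on the tool from outside, world axes, zero at the start; "moment": the same for the moment, N m; "gripper_width": opening from 0.0 (shut) to 1.0 (fully open).
Only numpy, scipy, OpenCV 4.12 (cv2) and the standard library are available. Lean on these libraries where they do the work, as an engineer would, in place of code of your own. Each camera call takes 0.05 s, during which the arm holds its last target.

## Working session

There is one attempt and no reset: what is moved stays moved. The work goes in short steps, Python scripts to look and compute and a tool call to move; the robot and the scene stay as the last step left them, time stands still between calls to the robot, and variables do not carry over. Pictures are saved under pics/ and viewed, and the job is handed in when it is done.

Besides the shell and the picture viewer there is one more tool, called after "Call:" as a command line: name --pt "numbers of a row" for each row, then --argument value for the rest. jog_arm: Moves the arm, as the interface text tells. Its arguments: {"type":"object","properties":{"moves":{"type":"array"}},"required":["moves"]}

```bash
mkdir -p pics; ls; python3 - <<'E'
from station import *
import cv2,json,numpy as np
s=sense(); print(s)
for n in("side","top"):
    c=capture(n); cv2.imwrite(f"pics/{n}0.png",c["frame"][:,:,::-1]); f=c.pop("frame"); print(n,c)
    np.save(n+"0.npy",f)
print(hold_point_z if 'hold_point_z' in dir() else None)
E
```

```text
pics
{'time_s': 0.0, 'joints': array([ 9.10214063e+01,  2.20893525e+01,  3.78853719e-01, -2.75950348e-02,
       -6.84118267e+01, -1.48154340e+01]), 'joint_velocities': array([-0.04151303,  0.0201808 ,  0.0730724 , -0.07643323,  0.00715319,
       -0.01162665]), 'effort': array([ 7.34167406e-04, -3.90665174e+01,  1.87408054e+01,  4.22005177e+00,
        1.10649460e-02, -1.85468666e-04]), 'tcp_pos': array([0.14886695, 0.6063257 , 0.1966718 ]), 'ee_rot': array([[ 9.71116781e-01, -2.38604338e-01, -4.09710922e-04],
       [-2.38604663e-01, -9.71114424e-01, -2.14258427e-03],
       [ 1.13353716e-04,  2.17845848e-03, -9.99997621e-01]]), 'wrist_force': array([-0.39149301,  0.08606906, -0.28214096]), 'moment': array([ 0.04018899, -0.0225663 , -0.04510106]), 'gripper_width': 1.0010811309891048}
side {'fov_y': 55.64919900770607, 'cx': 317.01416200672827, 'cy': 197.57034380018473, 'k1': -0.07004628348727561, 'world_from_camera': array([[-0.96382089, -0.18896791,  0.18799048,  0.3769069 ],
       [-0.26650715,  0.69593011, -0.66682473,  0.70102337],
       [-0.00481976, -0.69280041, -0.72111328,  0.86586699],
       [ 0.        ,  0.        ,  0.        ,  1.        ]])}
top {'fov_y': 51.8989206353067, 'cx': 312.6647783479104, 'cy': 202.23319716519413, 'k1': -0.03915415861317443, 'world_from_camera': array([[-0.0164783 , -0.98889372,  0.14770806,  0.3862386 ],
       [-0.99978714,  0.01446185, -0.01471524,  0.00376377],
       [ 0.01241568, -0.1479191 , -0.98892153,  1.39485808],
       [ 0.        ,  0.        ,  0.        ,  1.        ]])}
-0.0187
```

View pics/side0.png

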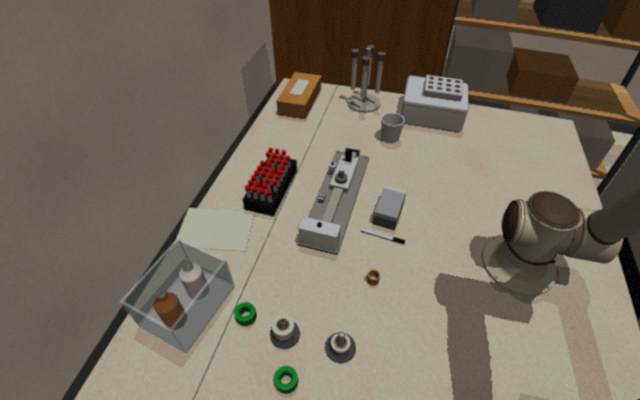

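View pics/top0.png

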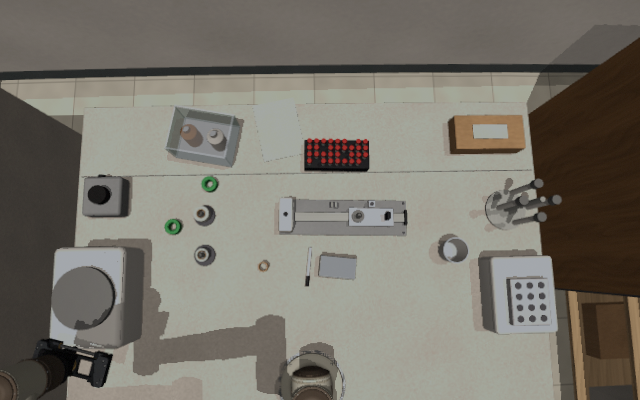

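Candidates for the white roll: side (284,327) and (340,345); top (203,215) and (204,255). Enlarging both.

```bash
python3 - <<'E'
import cv2,numpy as np
s=np.load("side0.npy")[:,:,::-1];t=np.load("top0.npy")[:,:,::-1]
def crop(im,x0,y0,w,h,k,n): cv2.imwrite(n,cv2.resize(im[y0:y0+h,x0:x0+w],None,fx=k,fy=k,interpolation=cv2.INTER_CUBIC))
crop(s,250,295,120,80,6,"pics/c1.png")
crop(t,150,165,130,110,6,"pics/c2.png")
crop(t,270,185,145,60,5,"pics/c3.png")
crop(s,290,140,90,115,5,"pics/c4.png")
E
```

```text
(no output)
```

View pics/c1.png

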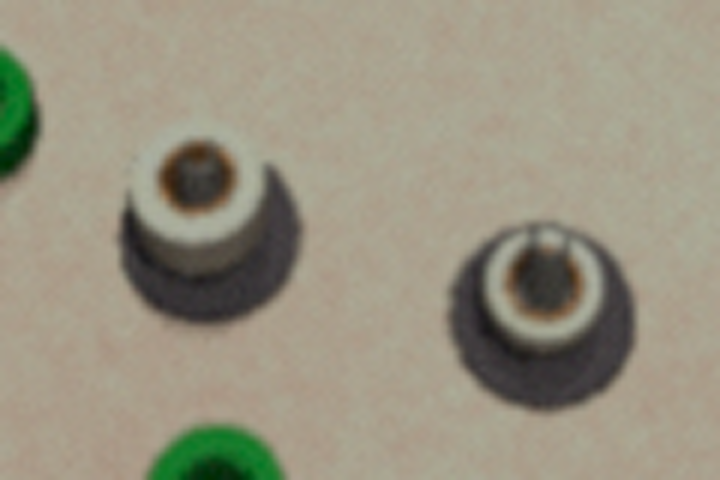

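View pics/c2.png

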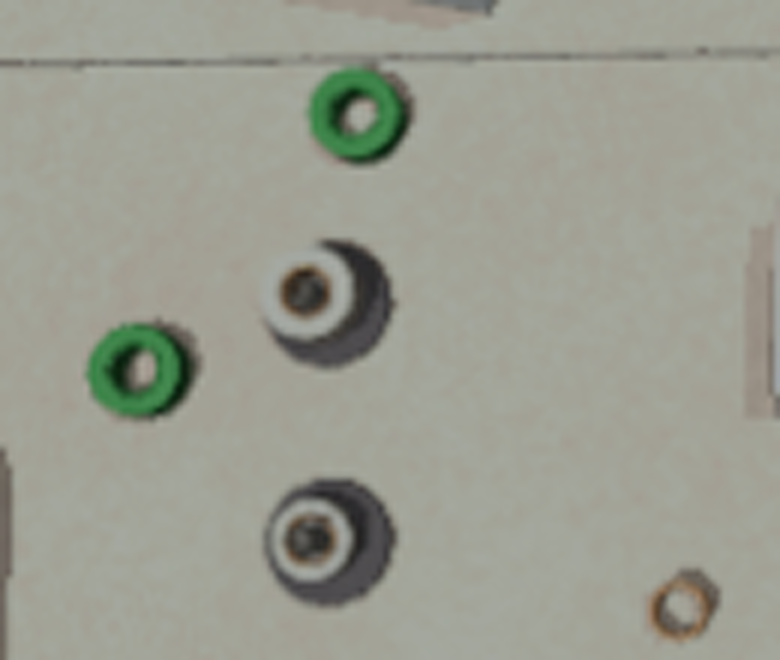

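View pics/c3.png

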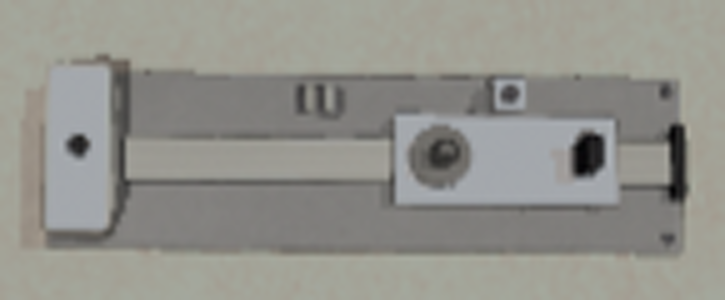

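View pics/c4.png

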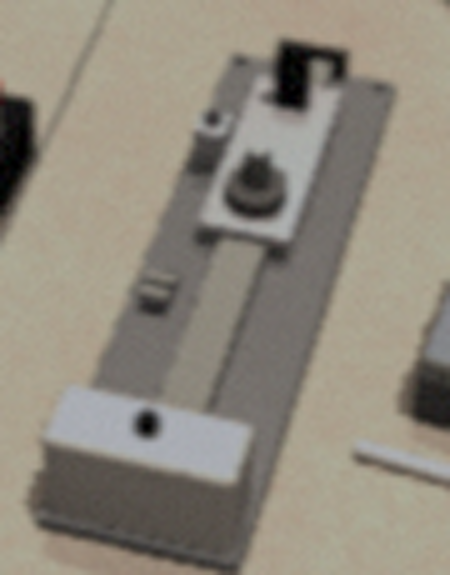

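The label roll is the upper-left one: side about (283,326), top about (201,214). It is wider and taller than the one at side (340,345). Now measuring.

```bash
cat > h.py <<'E'
import numpy as np,cv2
from scipy.optimize import least_squares
C={"side":dict(fov=55.64919900770607,cx=317.01416200672827,cy=197.57034380018473,k1=-0.07004628348727561,T=np.array([[-0.96382089,-0.18896791,0.18799048,0.3769069],[-0.26650715,0.69593011,-0.66682473,0.70102337],[-0.00481976,-0.69280041,-0.72111328,0.86586699],[0,0,0,1.]])),
"top":dict(fov=51.8989206353067,cx=312.6647783479104,cy=202.23319716519413,k1=-0.03915415861317443,T=np.array([[-0.0164783,-0.98889372,0.14770806,0.3862386],[-0.99978714,0.01446185,-0.01471524,0.00376377],[0.01241568,-0.1479191,-0.98892153,1.39485808],[0,0,0,1.]]))}
def proj(n,P):
    c=C[n];f=200/np.tan(np.radians(c["fov"]/2));P=np.atleast_2d(P).astype(float)
    p=(P-c["T"][:3,3])@c["T"][:3,:3];s=p[:,:2]/p[:,2:];r2=(s**2).sum(1,keepdims=True)
    return s*(1+c["k1"]*r2)*f+[c["cx"],c["cy"]]
def at(n,u,v,z):
    c=C[n];f=200/np.tan(np.radians(c["fov"]/2))
    d=np.array([(u-c["cx"])/f,(v-c["cy"])/f]);s=d.copy()
    for _ in range(20): s=d/(1+c["k1"]*(s@s))
    r=c["T"][:3,:3]@np.array([*s,1]);o=c["T"][:3,3];return o+r*(z-o[2])/r[2]
def crop(im,x0,y0,w,h,k,n): cv2.imwrite(n,cv2.resize(im[y0:y0+h,x0:x0+w][:,:,::-1],None,fx=k,fy=k,interpolation=cv2.INTER_CUBIC))
def cr(x0,y0,k,u,v): return x0+(u+.5)/k-.5,y0+(v+.5)/k-.5
E
python3 - <<'E'
from h import *
np.set_printoptions(precision=4,suppress=True)
def m(l,n,x0,y0,k,u,v,z): print(l,n,at(n,*cr(x0,y0,k,u,v),z))
m("rolltop","side",250,295,6,199,184,.055)
m("rolltop","top",150,165,6,309,293,.055)
m("foot","top",150,165,6,331,303,.008)
m("foot","side",250,295,6,212,240,.008)
m("pinA","side",250,295,6,200,155,.075)
m("hubtip","top",270,185,5,443,150,.078)
m("hubflange","top",270,185,5,439,156,.050)
m("hubtip","side",290,140,5,260,155,.078)
m("hubflange","side",290,140,5,256,191,.050)
m("tabtop","side",290,140,5,297,48,.086)
m("tabtop","top",270,185,5,592,149,.086)
m("head TL","top",270,185,5,50,66,.082)
m("head BL","top",270,185,5,47,229,.082)
m("head TR","top",270,185,5,110,64,.082)
m("head BR","top",270,185,5,107,233,.082)
m("plate BR","top",270,185,5,684,252,.012)
m("plate TR","top",270,185,5,676,80,.012)
for a in [(299,100),(343,102)]: m("ridges?","top",270,185,5,*a,.027)
m("carr BL","top",270,185,5,393,205,.036);m("carr TL","top",270,185,5,396,116,.036)
m("carr BR","top",270,185,5,616,205,.036);m("carr TR","top",270,185,5,617,121,.036)
m("boss","top",270,185,5,510,94,.04);m("boss","side",290,140,5,212,118,.04)
m("ridge","side",290,140,5,160,280,.027)
E
```

```text
rolltop side [0.5564 0.3567 0.055 ]
rolltop top [0.5546 0.3506 0.055 ]
foot top [0.5546 0.3502 0.008 ]
foot side [0.5544 0.3575 0.008 ]
pinA side [0.5553 0.3543 0.075 ]
hubtip top [ 0.5404 -0.1623  0.078 ]
hubflange top [ 0.5397 -0.1631  0.05  ]
hubtip side [ 0.5397 -0.1591  0.078 ]
hubflange side [ 0.5404 -0.1561  0.05  ]
tabtop side [ 0.5379 -0.258   0.086 ]
tabtop top [ 0.5386 -0.2575  0.086 ]
head TL top [0.5984 0.0909 0.082 ]
head BL top [0.4929 0.0933 0.082 ]
head TR top [0.5991 0.0521 0.082 ]
head BR top [0.4898 0.055  0.082 ]
plate BR top [ 0.4762 -0.3317  0.012 ]
plate TR top [ 0.5938 -0.3321  0.012 ]
ridges? top [ 0.5817 -0.0728  0.027 ]
ridges? top [ 0.5799 -0.1024  0.027 ]
carr BL top [ 0.509  -0.1331  0.036 ]
carr TL top [ 0.5686 -0.1369  0.036 ]
carr BR top [ 0.5067 -0.2819  0.036 ]
carr TR top [ 0.563  -0.2851  0.036 ]
boss top [ 0.5818 -0.2132  0.04  ]
boss side [ 0.5864 -0.2278  0.04  ]
ridge side [ 0.5842 -0.0865  0.027 ]
```

Call:
jog_arm --pt "-1 0.01 0.003 0 0 0 0" --pt "-1 0.035 0.012 0 0 0 -0.02" --pt "-1 0.07 0.024 0 0 0 -0.05" --pt "-1 0.108 0.036 0 0 0 -0.08" --pt "-1 0.146 0.048 0 0 0 -0.12" --pt "-1 0.184 0.06 0 0 0 -0.16" --pt "-1 0.222 0.073 0 0 0 -0.2" --pt "-1 0.26 0.085 0 0 0 -0.223" --pt "-1 0.298 0.097 0 0 0 -0.223" --pt "-1 0.336 0.11 0 0 0 -0.223"

```text
time_s: 0.93
tcp_pos: [0.4508, 0.418, 0.1976]
ee_rot: [[1.0, -0.018, -0.0], [-0.018, -1.0, -0.0], [-0.0, 0.0, -1.0]]
wrist_force: [0.9, 0.5, 0.2]
gripper_width: 0.998
```

Call:
jog_arm --pt "-1 0.03 0.02 0.01 0 0 0" --pt "-1 0.06 0.038 0.022 0 0 0" --pt "-1 0.088 0.053 0.035 0 0 0" --pt "-1 0.1 0.06 0.042 0 0 0" --pt "-1 0.107 0.065 0.048 0 0 0" --pt "-1 0.107 0.065 0.05 0 0 0" --pt "-1 0.107 0.065 0.05 0 0 0" --pt "-1 0.107 0.065 0.05 0 0 0" --pt "-1 0.107 0.065 0.05 0 0 0" --pt "-1 0.107 0.065 0.05 0 0 0"

```text
time_s: 1.77
tcp_pos: [0.5542, 0.3544, 0.1488]
ee_rot: [[1.0, -0.016, 0.001], [-0.016, -1.0, 0.001], [0.001, -0.001, -1.0]]
wrist_force: [-0.1, -0.2, -0.6]
gripper_width: 0.999
```

```bash
cat > snap.py <<'E'
import sys
from station import *
from h import *
np.set_printoptions(precision=4,suppress=True)
def snap(tag):
    s=sense();print(s["time_s"],s["tcp_pos"],s["wrist_force"],s["gripper_width"])
    print(s["ee_rot"])
    o={}
    for n in("side","top"):
        o[n]=capture(n)["frame"];np.save(f"{n}_{tag}.npy",o[n])
    return s,o
E
python3 - <<'E'
from snap import *
s,o=snap("1")
t=s["tcp_pos"];R=s["ee_rot"]
for n in o:
    print(n,proj(n,t),proj(n,[t+R[:,1]*.0435,t-R[:,1]*.0435]))
    u,v=proj(n,t)[0].astype(int)
    print(u-60,v-45); crop(o[n],u-60,v-45,120,90,6,f"pics/g1{n}.png")
E
```

```text
1.7667 [0.5542 0.3544 0.1488] [-0.0972 -0.1778 -0.5665] 0.9989882470755802
[[ 0.9999 -0.0158  0.0011]
 [-0.0158 -0.9999  0.0012]
 [ 0.0011 -0.0012 -1.    ]]
side [[280.847 304.532]] [[287.773  286.906 ]
 [273.4373 323.3827]]
220 259
top [[192.0233 209.8399]] [[206.223  209.8611]
 [177.8449 209.8179]]
132 164
```

View pics/g1side.png

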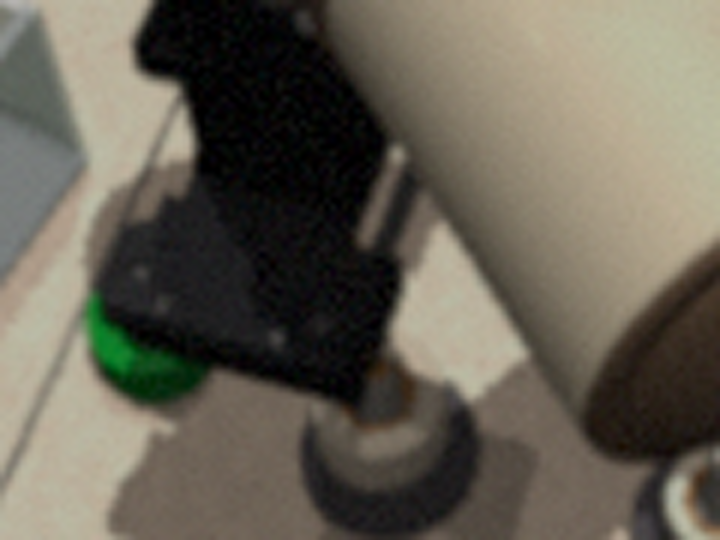

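View pics/g1top.png

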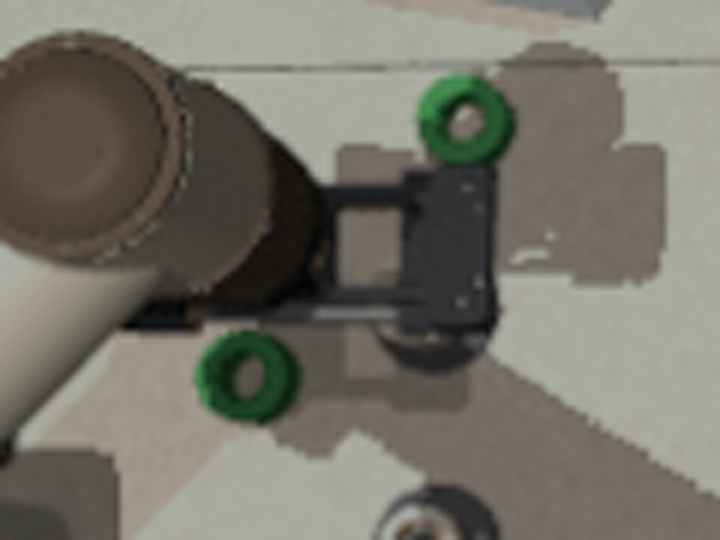

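Call:
jog_arm --pt "-1 0.001 0 0.02 0 0 0" --pt "-1 0.001 0 0.045 0 0 0" --pt "-1 0.001 0 0.07 0 0 0" --pt "-1 0.001 0 0.09 0 0 0" --pt "-1 0.001 0 0.105 0 0 0" --pt "-1 0.001 0 0.116 0 0 0" --pt "-1 0.001 0 0.122 0 0 0" --pt "-1 0.001 0 0.125 0 0 0" --pt "-1 0.001 0 0.125 0 0 0" --pt "-1 0.001 0 0.125 0 0 0"

```text
time_s: 2.7
tcp_pos: [0.5565, 0.3536, 0.0237]
ee_rot: [[1.0, -0.017, 0.001], [-0.017, -1.0, 0.001], [0.001, -0.001, -1.0]]
wrist_force: [-0.0, -0.8, -0.9]
gripper_width: 1.002
```

Call:
jog_arm --pt "-0.5 0 0 0 0 0 0" --pt "0 0 0 0 0 0 0" --pt "0.3 0 0 0 0 0 0" --pt "0.6 0 0 0 0 0 0" --pt "1 0 0 0 0 0 0" --pt "1 0 0 0 0 0 0" --pt "1 0 0 0 0 0 0" --pt "1 0 0 0 0 0 0" --pt "1 0 0 0 0 0 0" --pt "1 0 0 0 0 0 0"

```text
time_s: 3.53
tcp_pos: [0.556, 0.3532, 0.0229]
ee_rot: [[1.0, -0.018, 0.0], [-0.018, -1.0, 0.0], [0.0, -0.0, -1.0]]
wrist_force: [-1.0, 0.1, 1.1]
gripper_width: 0.585
```

Call:
jog_arm --pt "1 0 0 -0.005 0 0 0" --pt "1 0 0 -0.015 0 0 0" --pt "1 0 0 -0.028 0 0 0" --pt "1 0 0 -0.042 0 0 0" --pt "1 0 0 -0.056 0 0 0" --pt "1 0 0 -0.07 0 0 0" --pt "1 0 0 -0.084 0 0 0" --pt "1 0 0 -0.096 0 0 0" --pt "1 0 0 -0.1 0 0 0" --pt "1 0 0 -0.1 0 0 0"

```text
time_s: 4.37
tcp_pos: [0.5565, 0.3536, 0.1246]
ee_rot: [[1.0, -0.018, 0.002], [-0.018, -1.0, 0.002], [0.002, -0.002, -1.0]]
wrist_force: [-0.7, 0.9, -1.1]
gripper_width: 0.581
```

```bash
python3 - <<'E'
from snap import *
s,o=snap("2")
crop(o["side"],220,255,130,95,6,"pics/g2side.png")
crop(o["top"],140,170,120,90,6,"pics/g2top.png")
E
```

```text
4.3667 [0.5565 0.3536 0.1246] [-0.662   0.9372 -1.0579] 0.5805968370399756
[[ 0.9998 -0.0178  0.0022]
 [-0.0178 -0.9998  0.0021]
 [ 0.0022 -0.0022 -1.    ]]
```

View pics/g2side.png

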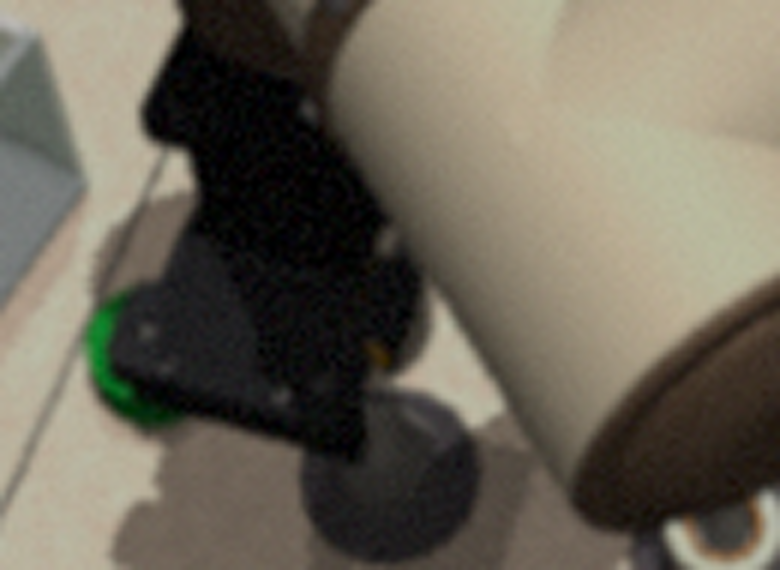

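View pics/g2top.png

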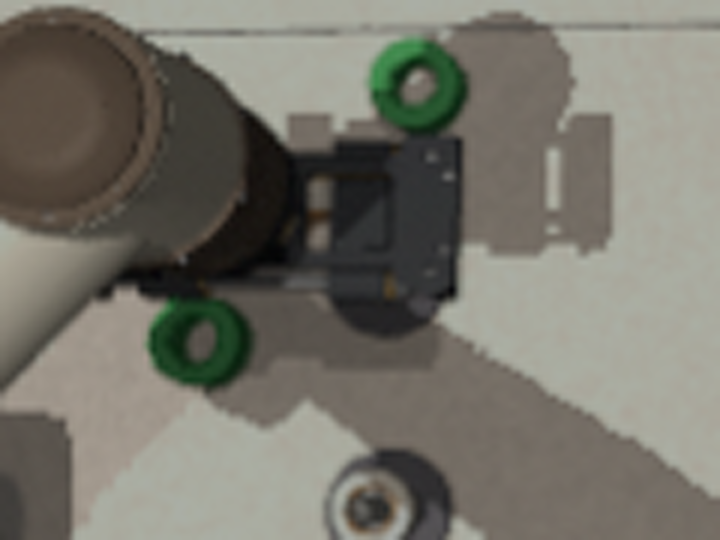

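Call:
jog_arm --pt "1 0 0.008 0 0 0 0" --pt "1 0 0.025 0 0 0 0" --pt "1 -0.001 0.055 0 0 0 0" --pt "1 -0.002 0.09 0 0 0 0" --pt "1 -0.002 0.125 0 0 0 0" --pt "1 -0.003 0.16 0 0 0 0" --pt "1 -0.004 0.195 0 0 0 0" --pt "1 -0.004 0.23 0 0 0 0" --pt "1 -0.005 0.265 0 0 0 0" --pt "1 -0.005 0.3 0 0 0 0"

```text
time_s: 5.3
tcp_pos: [0.5439, 0.0501, 0.1223]
ee_rot: [[1.0, -0.018, -0.002], [-0.018, -1.0, -0.001], [-0.002, 0.001, -1.0]]
wrist_force: [1.4, -0.1, -1.3]
gripper_width: 0.582
```

Call:
jog_arm --pt "1 0 0.035 0 0 0 0" --pt "1 -0.001 0.07 0 0 0 0" --pt "1 -0.001 0.105 0 0 0 0" --pt "1 -0.002 0.135 0 0 0 0" --pt "1 -0.002 0.165 0 0 0 0" --pt "1 -0.002 0.19 0 0 0 0" --pt "1 -0.002 0.206 0 0 0 0" --pt "1 -0.002 0.214 0 0 0 0" --pt "1 -0.002 0.214 0 0 0 0" --pt "1 -0.002 0.214 0 0 0 0"

```text
time_s: 6.13
tcp_pos: [0.539, -0.161, 0.1224]
ee_rot: [[1.0, -0.019, -0.001], [-0.019, -1.0, 0.0], [-0.001, -0.0, -1.0]]
wrist_force: [-0.0, 0.2, -0.6]
gripper_width: 0.583
```

```bash
python3 - <<'E'
from snap import *
s,o=snap("3")
crop(o["side"],290,130,110,95,6,"pics/g3side.png")
crop(o["top"],290,170,130,80,6,"pics/g3top.png")
E
```

```text
6.1333 [ 0.539  -0.161   0.1224] [-0.0186  0.2272 -0.6232] 0.5832921684180689
[[ 0.9998 -0.0189 -0.0009]
 [-0.0189 -0.9998  0.0002]
 [-0.0009 -0.0002 -1.    ]]
```

View pics/g3side.png

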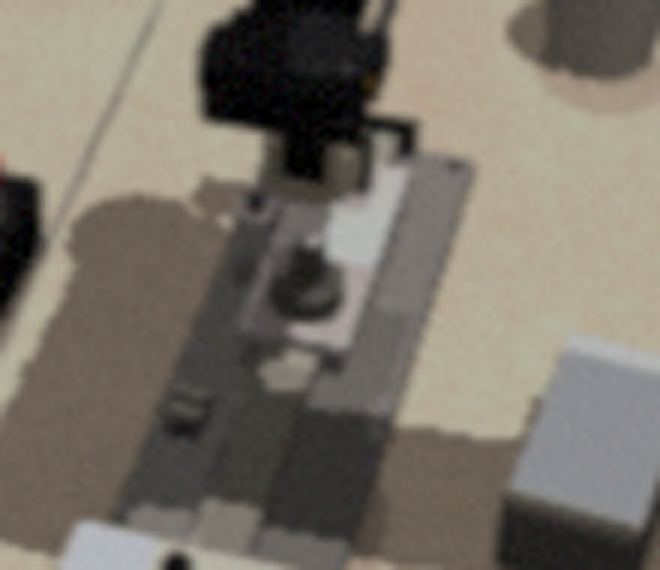

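View pics/g3top.png

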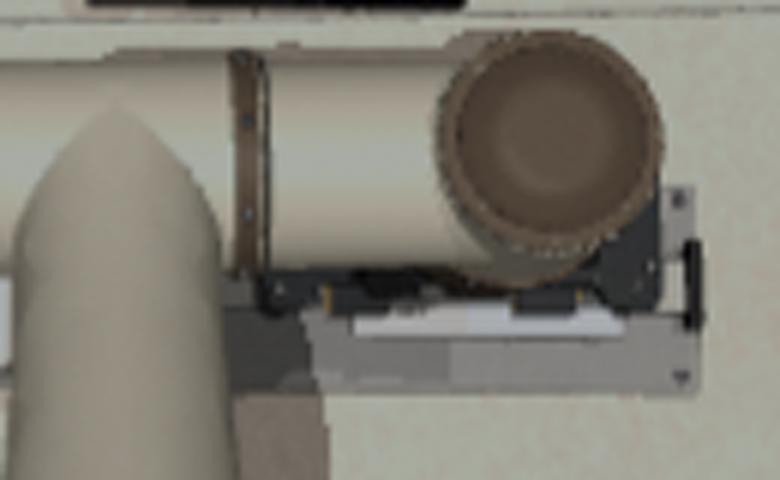

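Side view: the roll in the fingers is at crop (318,175), with the hub visible below it at (307,280). I'll overlay predictions to find the relative offset.

```bash
cat > ov.py <<'E'
from h import *
def circ(n,c,r,z,m=60):
    a=np.linspace(0,2*np.pi,m);return proj(n,np.c_[c[0]+r*np.cos(a),c[1]+r*np.sin(a),0*a+z])
def over(im,n,x0,y0,w,h,k,curves,out):
    I=cv2.resize(im[y0:y0+h,x0:x0+w][:,:,::-1],None,fx=k,fy=k,interpolation=cv2.INTER_CUBIC)
    for p,col in curves:
        q=((p-[x0,y0]+.5)*k-.5).round().astype(np.int32)
        cv2.polylines(I,[q],False,col,1)
    cv2.imwrite(out,I)
E
python3 - <<'E'
from ov import *
im=np.load("side_3.npy");n="side"
t=[.539,-.161];z=.1244
h=[.540,-.1605]
cs=[(circ(n,t,.026,z),(0,0,255)),(circ(n,t,.026,z+.03),(0,0,255)),(circ(n,h,.02,.05),(0,255,0)),(circ(n,h,.005,.078),(0,255,0)),(circ(n,h,.009,.07),(255,255,0))]
over(im,n,310,140,60,50,12,cs,"pics/o3.png")
over(np.load("side0.npy"),n,310,140,60,50,12,cs[2:],"pics/o3b.png")
over(np.load("top0.npy"),"top",330,195,60,40,12,[(circ("top",h,.02,.05),(0,255,0)),(circ("top",h,.005,.078),(0,255,0)),(circ("top",h,.009,.07),(255,255,0))],"pics/o3c.png")
E
```

```text
(no output)
```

View pics/o3.png

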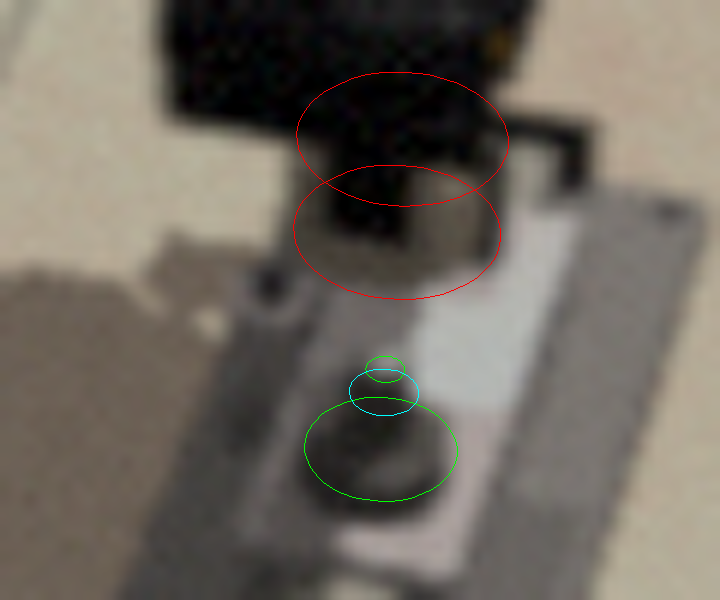

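View pics/o3b.png

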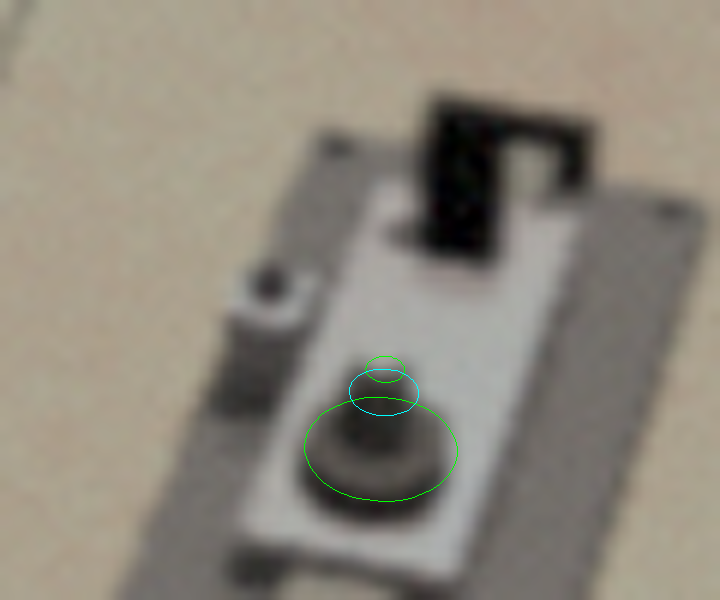

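View pics/o3c.png

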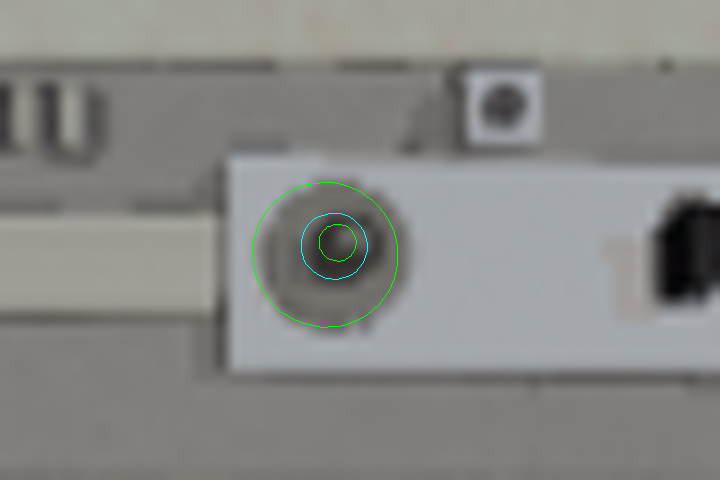

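Call:
jog_arm --pt "1 0.001 -0.001 0.005 0 0 0" --pt "1 0.0015 -0.0013 0.012 0 0 0" --pt "1 0.0015 -0.0013 0.02 0 0 0" --pt "1 0.0015 -0.0013 0.027 0 0 0" --pt "1 0.0015 -0.0013 0.033 0 0 0" --pt "1 0.0015 -0.0013 0.037 0 0 0" --pt "1 0.0015 -0.0013 0.039 0 0 0" --pt "1 0.0015 -0.0013 0.04 0 0 0" --pt "1 0.0015 -0.0013 0.04 0 0 0" --pt "1 0.0015 -0.0013 0.04 0 0 0"

```text
time_s: 7.07
tcp_pos: [0.5416, -0.1595, 0.083]
ee_rot: [[1.0, -0.018, 0.001], [-0.018, -1.0, -0.0], [0.001, 0.0, -1.0]]
wrist_force: [0.6, -0.1, -0.5]
gripper_width: 0.587
```

```bash
python3 - <<'E'
from snap import *
from ov import *
s,o=snap("4")
n="side";t=s["tcp_pos"];z=t[2]+.002
cs=[(circ(n,t,.026,z),(0,0,255)),(circ(n,[.540,-.1605],.02,.05),(0,255,0))]
over(o["side"],n,310,140,60,50,12,cs,"pics/o4.png")
over(o["side"],n,310,140,60,50,12,[],"pics/o4b.png")
E
```

```text
7.0667 [ 0.5416 -0.1595  0.083 ] [ 0.5698 -0.0663 -0.4784] 0.5868506602861485
[[ 0.9998 -0.0179  0.0006]
 [-0.0179 -0.9998 -0.0001]
 [ 0.0007  0.0001 -1.    ]]
```

View pics/o4.png

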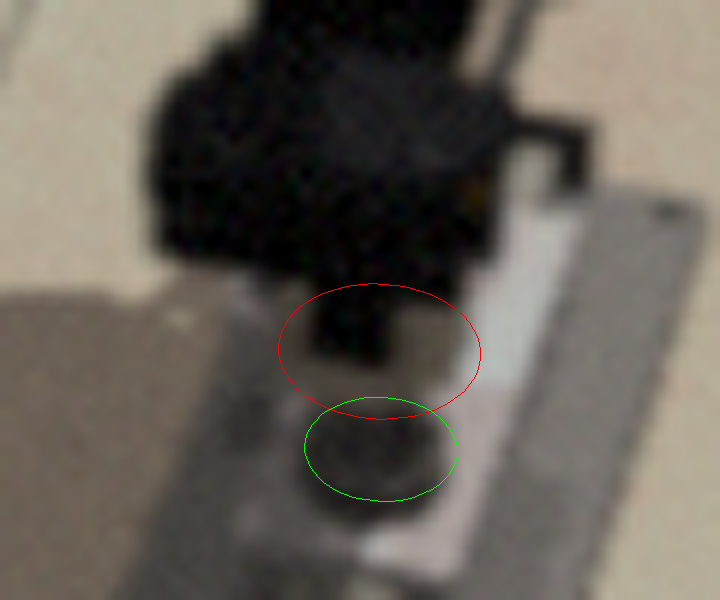

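View pics/o4b.png

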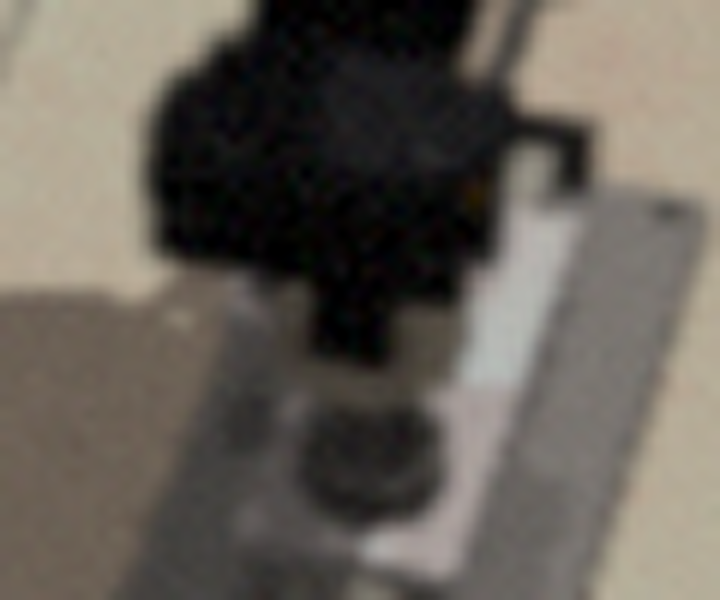

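Call:
jog_arm --pt "1 -0.001 0 0.001 0 0 0" --pt "1 -0.001 0 0.003 0 0 0" --pt "1 -0.001 0 0.005 0 0 0" --pt "1 -0.001 0 0.007 0 0 0" --pt "1 -0.001 0 0.009 0 0 0" --pt "1 -0.001 0 0.011 0 0 0" --pt "1 -0.001 0 0.013 0 0 0" --pt "1 -0.001 0 0.014 0 0 0" --pt "1 -0.001 0 0.014 0 0 0" --pt "1 -0.001 0 0.014 0 0 0"

```text
time_s: 8.0
tcp_pos: [0.5403, -0.1594, 0.0687]
ee_rot: [[1.0, -0.018, -0.0], [-0.018, -1.0, -0.0], [-0.0, 0.0, -1.0]]
wrist_force: [0.5, -0.5, -0.5]
gripper_width: 0.584
```

```bash
python3 - <<'E'
from snap import *
from ov import *
s,o=snap("5")
over(o["side"],"side",310,140,60,50,12,[],"pics/o5.png")
E
```

```text
8.0 [ 0.5403 -0.1594  0.0687] [ 0.4744 -0.4922 -0.4621] 0.5835741547499692
[[ 0.9998 -0.0178 -0.0001]
 [-0.0178 -0.9998 -0.    ]
 [-0.0001  0.     -1.    ]]
```

View pics/o5.png

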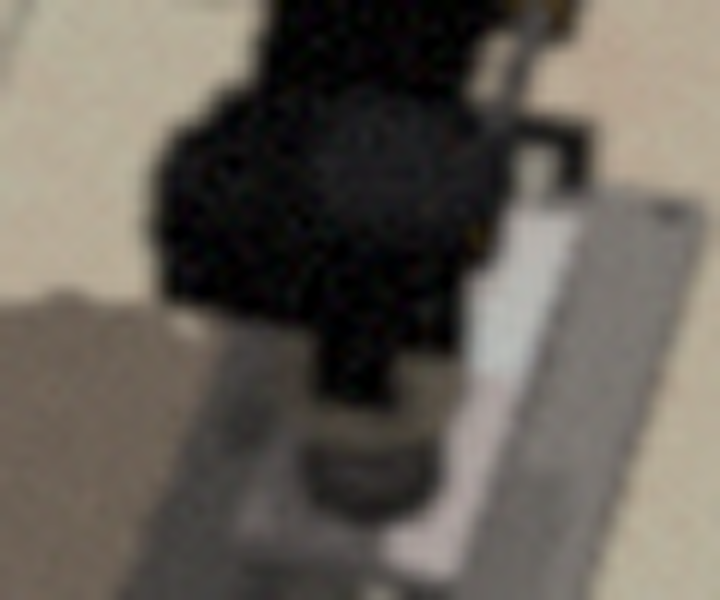

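Call:
jog_arm --pt "1 0 0 0.002 0 0 0" --pt "1 0 0 0.004 0 0 0" --pt "1 0 0 0.006 0 0 0" --pt "1 0 0 0.008 0 0 0" --pt "1 0 0 0.01 0 0 0" --pt "1 0 0 0.012 0 0 0" --pt "1 0 0 0.014 0 0 0" --pt "1 0 0 0.015 0 0 0" --pt "1 0 0 0.016 0 0 0" --pt "1 0 0 0.016 0 0 0"

```text
time_s: 8.93
tcp_pos: [0.5402, -0.1594, 0.0525]
ee_rot: [[1.0, -0.018, -0.0], [-0.018, -1.0, 0.0], [-0.0, -0.0, -1.0]]
wrist_force: [0.2, -0.2, -0.8]
gripper_width: 0.587
```

Call:
jog_arm --pt "1 0 0 0.0005 0 0 0" --pt "1 0 0 0.001 0 0 0" --pt "1 0 0 0.0015 0 0 0" --pt "1 0 0 0.002 0 0 0" --pt "1 0 0 0.0025 0 0 0" --pt "1 0 0 0.003 0 0 0" --pt "1 0 0 0.0035 0 0 0" --pt "1 0 0 0.0035 0 0 0" --pt "1 0 0 0.0035 0 0 0" --pt "1 0 0 0.0035 0 0 0"

```text
time_s: 9.77
tcp_pos: [0.5403, -0.1594, 0.0493]
ee_rot: [[1.0, -0.018, 0.0], [-0.018, -1.0, 0.0], [0.0, -0.0, -1.0]]
wrist_force: [-0.1, -0.5, 0.0]
gripper_width: 0.584
```

Call:
jog_arm --pt "1 0 0 0.0004 0 0 0" --pt "1 0 0 0.0008 0 0 0" --pt "1 0 0 0.0012 0 0 0" --pt "1 0 0 0.0016 0 0 0" --pt "1 0 0 0.002 0 0 0" --pt "1 0 0 0.0024 0 0 0" --pt "1 0 0 0.0024 0 0 0" --pt "1 0 0 0.0024 0 0 0" --pt "1 0 0 0.0024 0 0 0" --pt "1 0 0 0.0024 0 0 0"

```text
time_s: 10.6
tcp_pos: [0.5403, -0.1595, 0.0478]
ee_rot: [[1.0, -0.018, 0.0], [-0.018, -1.0, -0.0], [0.0, 0.0, -1.0]]
wrist_force: [-2.2, 0.6, 5.4]
gripper_width: 0.585
```

Call:
jog_arm --pt "1 0 0 -0.0005 0 0 0" --pt "1 0 0 -0.001 0 0 0" --pt "0.5 0 0 -0.001 0 0 0" --pt "0 0 0 -0.001 0 0 0" --pt "-0.5 0 0 -0.001 0 0 0" --pt "-0.8 0 0 -0.001 0 0 0" --pt "-0.8 0 0 -0.001 0 0 0" --pt "-0.8 0 0 -0.001 0 0 0" --pt "-0.8 0 0 -0.001 0 0 0" --pt "-0.8 0 0 -0.001 0 0 0"

```text
time_s: 11.43
tcp_pos: [0.5403, -0.1594, 0.0478]
ee_rot: [[1.0, -0.018, 0.0], [-0.018, -1.0, -0.0], [0.0, 0.0, -1.0]]
wrist_force: [0.1, -0.3, 0.5]
gripper_width: 0.882
```

Call:
jog_arm --pt "-0.8 0 0 -0.005 0 0 0" --pt "-0.8 0 0 -0.012 0 0 0" --pt "-0.8 0 0 -0.022 0 0 0" --pt "-0.8 0 0 -0.036 0 0 0" --pt "-0.8 0 0 -0.052 0 0 0" --pt "-0.8 0 0 -0.07 0 0 0" --pt "-0.8 0 0.01 -0.085 0 0 0" --pt "-0.8 -0.001 0.03 -0.095 0 0 0" --pt "-0.8 -0.002 0.05 -0.1 0 0 0" --pt "-0.8 -0.002 0.06 -0.1 0 0 0"

```text
time_s: 12.27
tcp_pos: [0.5383, -0.2211, 0.1509]
ee_rot: [[1.0, -0.018, 0.005], [-0.018, -1.0, -0.001], [0.005, 0.001, -1.0]]
wrist_force: [0.7, -0.6, -0.6]
gripper_width: 0.902
```

```bash
python3 - <<'E'
from snap import *
from ov import *
s,o=snap("6")
crop(o["side"],280,110,110,95,7,"pics/o6.png")
crop(o["top"],280,170,130,80,6,"pics/o6t.png")
E
```

```text
12.2667 [ 0.5383 -0.2211  0.1509] [ 0.6557 -0.6104 -0.553 ] 0.9024839547635435
[[ 0.9998 -0.0184  0.005 ]
 [-0.0184 -0.9998 -0.0013]
 [ 0.005   0.0012 -1.    ]]
```

View pics/o6.png

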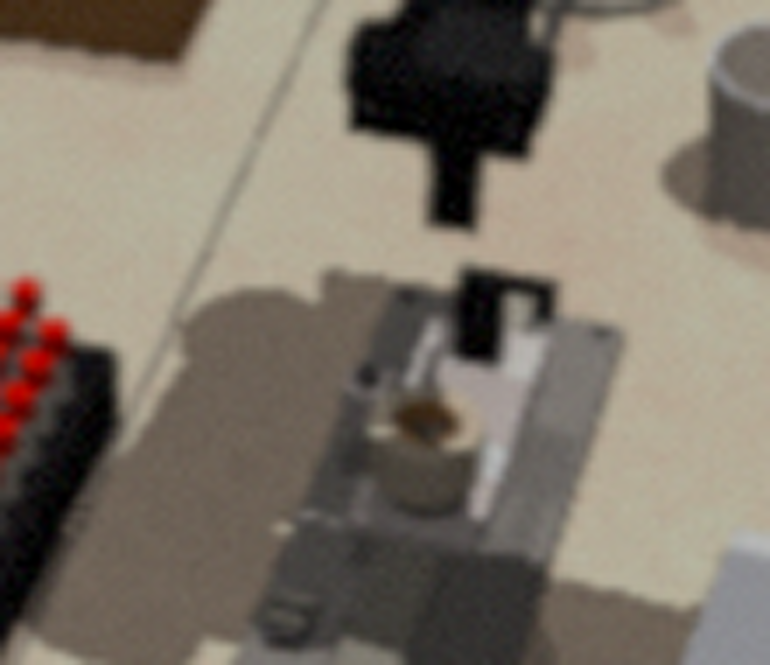

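View pics/o6t.png

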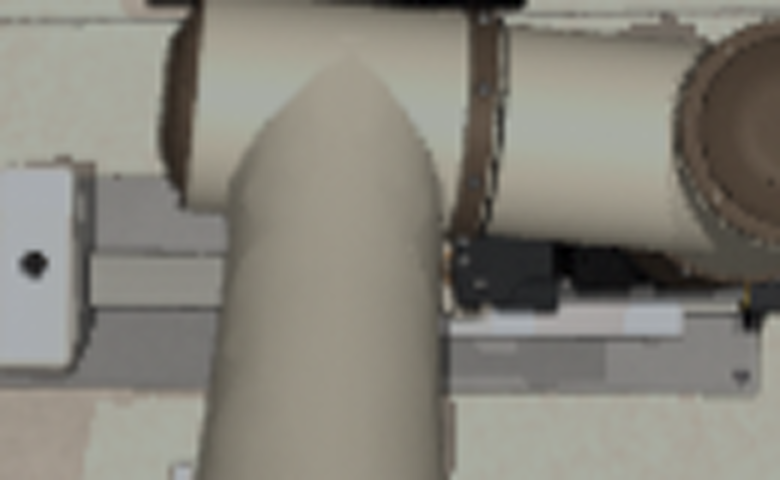

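```bash
python3 - <<'E'
from ov import *
np.set_printoptions(precision=4,suppress=True)
for z in(.03,.05,.07,.09): print(z,at("side",*cr(290,140,5,345,50),z),at("side",*cr(290,140,5,312,45),z),at("top",*cr(270,185,5,677,125),z),at("top",*cr(270,185,5,677,198),z))
# overlay tab model
o=np.array([.5387,-.2550]);yx=np.array([.0175,1]);xx=np.array([1,-.0175])
def rect(n,z): return proj(n,[[*(o+a*.012*xx+b*.006*yx),z] for a,b in((1,1),(1,-1),(-1,-1),(-1,1),(1,1))])
for n,b in(("side",(330,130,40,50)),("top",(370,195,50,40))):
    over(np.load(n+"0.npy"),n,*b,12,[(rect(n,.086),(0,0,255)),(rect(n,.036),(0,255,0))],f"pics/tab{n}.png")
E
```

```text
0.03 [ 0.5167 -0.3335  0.03  ] [ 0.54   -0.3329  0.03  ] [ 0.5605 -0.3269  0.03  ] [ 0.5112 -0.3244  0.03  ]
0.05 [ 0.5133 -0.3088  0.05  ] [ 0.5361 -0.3081  0.05  ] [ 0.5579 -0.322   0.05  ] [ 0.5094 -0.3196  0.05  ]
0.07 [ 0.51  -0.284  0.07 ] [ 0.5322 -0.2834  0.07  ] [ 0.5554 -0.3172  0.07  ] [ 0.5076 -0.3148  0.07  ]
0.09 [ 0.5066 -0.2593  0.09  ] [ 0.5283 -0.2587  0.09  ] [ 0.5528 -0.3123  0.09  ] [ 0.5057 -0.31    0.09  ]
```

View pics/tabside.png

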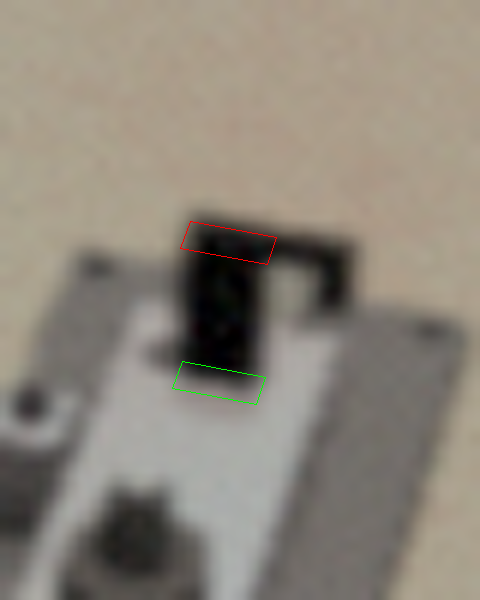

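View pics/tabtop.png

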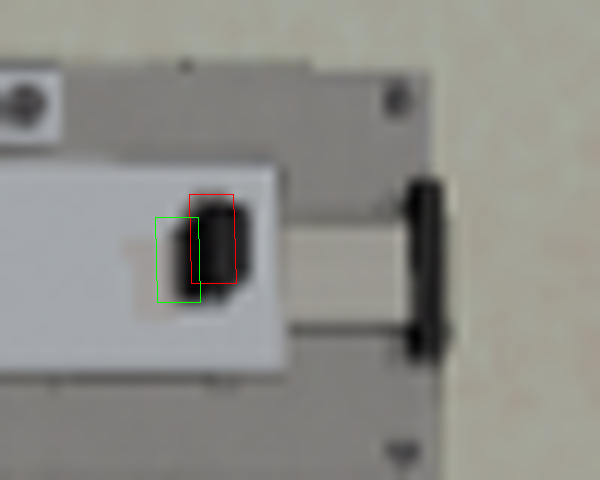

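Call:
jog_arm --pt "-0.4 0 0.015 0 0 0 0" --pt "0 0 0.028 0.005 0 0 0" --pt "0.2 0 0.034 0.012 0 0 0" --pt "0.2 0 0.035 0.025 0 0 0" --pt "0.2 0 0.035 0.035 0 0 0" --pt "0.2 0 0.035 0.042 0 0 0" --pt "0.2 0 0.035 0.045 0 0 0" --pt "0.2 0 0.035 0.045 0 0 0" --pt "0.2 0 0.035 0.045 0 0 0" --pt "0.2 0 0.035 0.045 0 0 0"

```text
time_s: 13.2
tcp_pos: [0.5371, -0.2543, 0.1035]
ee_rot: [[1.0, -0.017, 0.001], [-0.017, -1.0, -0.0], [0.001, 0.0, -1.0]]
wrist_force: [0.2, -0.4, -0.4]
gripper_width: 0.403
```

```bash
python3 - <<'E'
from snap import *
s,o=snap("7")
crop(o["side"],300,110,90,80,8,"pics/o7.png")
E
```

```text
13.2 [ 0.5371 -0.2543  0.1035] [ 0.1894 -0.3977 -0.3706] 0.4032278578750988
[[ 0.9998 -0.0173  0.0011]
 [-0.0173 -0.9998 -0.0004]
 [ 0.0011  0.0004 -1.    ]]
```

View pics/o7.png

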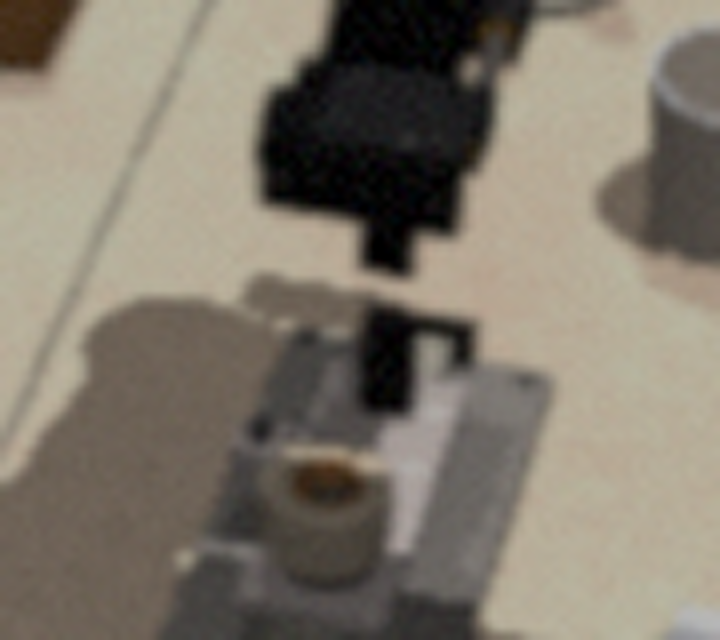

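Call:
jog_arm --pt "0.2 0.001 0.0015 0.004 0 0 0" --pt "0.2 0.001 0.0015 0.01 0 0 0" --pt "0.2 0.001 0.0015 0.017 0 0 0" --pt "0.2 0.001 0.0015 0.025 0 0 0" --pt "0.2 0.001 0.0015 0.033 0 0 0" --pt "0.2 0.001 0.0015 0.041 0 0 0" --pt "0.2 0.001 0.0015 0.047 0 0 0" --pt "0.2 0.001 0.0015 0.051 0 0 0" --pt "0.2 0.001 0.0015 0.052 0 0 0" --pt "0.2 0.001 0.0015 0.052 0 0 0"

```text
time_s: 14.13
tcp_pos: [0.5375, -0.2559, 0.0504]
ee_rot: [[1.0, -0.018, -0.001], [-0.018, -1.0, 0.0], [-0.001, -0.0, -1.0]]
wrist_force: [0.7, -0.1, 0.4]
gripper_width: 0.402
```

Call:
jog_arm --pt "0.4 0 0 0 0 0 0" --pt "0.5 0 0 0 0 0 0" --pt "0.6 0 0 0 0 0 0" --pt "0.7 0 0 0 0 0 0" --pt "0.8 0 0 0 0 0 0" --pt "1 0 0 0 0 0 0" --pt "1 0 0 0 0 0 0" --pt "1 0 0 0 0 0 0" --pt "1 0 0 0 0 0 0" --pt "1 0 0 0 0 0 0"

```text
time_s: 14.97
tcp_pos: [0.5378, -0.2561, 0.0512]
ee_rot: [[1.0, -0.018, 0.001], [-0.018, -1.0, -0.0], [0.001, 0.0, -1.0]]
wrist_force: [0.0, -1.6, 2.8]
gripper_width: 0.132
```

```bash
python3 - <<'E'
from snap import *
s,o=snap("8")
crop(o["side"],290,125,100,80,8,"pics/o8.png")
crop(o["top"],270,170,130,80,6,"pics/o8t.png")
E
```

```text
14.9667 [ 0.5378 -0.2561  0.0512] [ 0.0261 -1.6392  2.7618] 0.1316053184327028
[[ 0.9998 -0.0178  0.0005]
 [-0.0178 -0.9998 -0.0004]
 [ 0.0005  0.0003 -1.    ]]
```

View pics/o8.png

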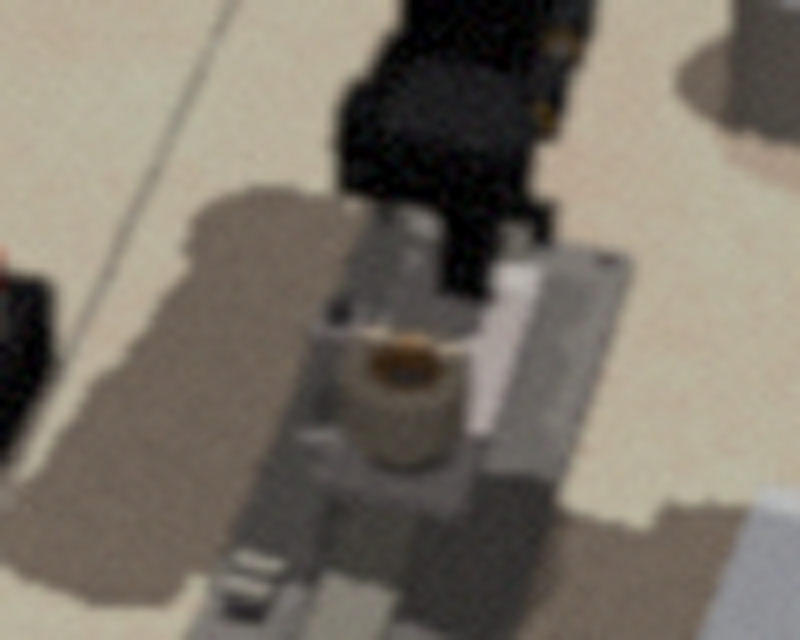

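View pics/o8t.png

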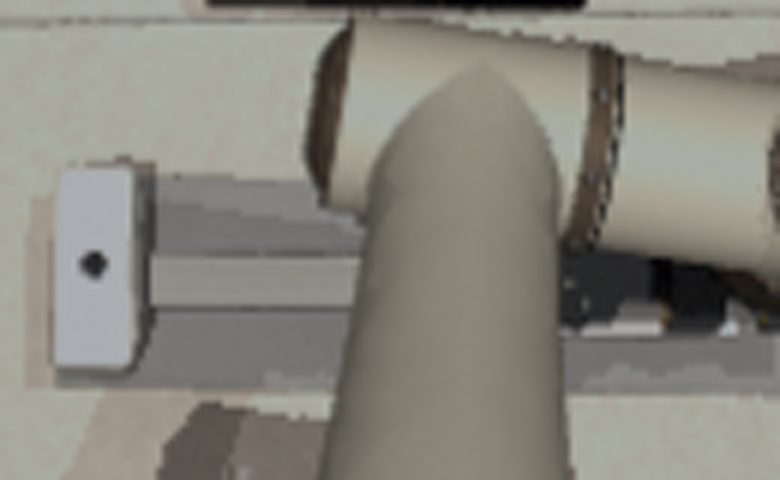

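```bash
python3 - <<'E'
from ov import *
crop(np.load("top0.npy"),318,192,50,22,15,"pics/n1.png")
crop(np.load("side0.npy"),308,150,40,56,12,"pics/n2.png")
E
```

```text
(no output)
```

View pics/n1.png

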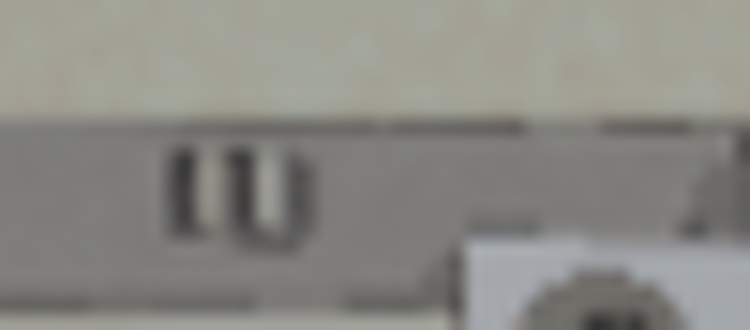

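View pics/n2.png

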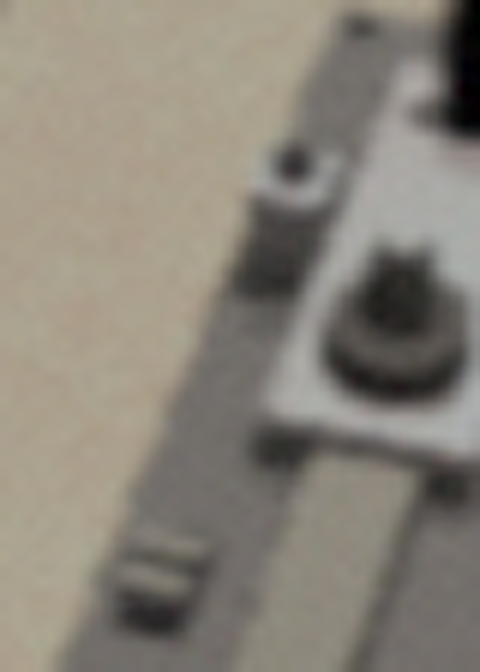

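```bash
python3 - <<'E'
from ov import *
np.set_printoptions(precision=4,suppress=True)
for z in(.02,.024): print(at("top",*cr(318,192,15,238,195),z),at("top",*cr(318,192,15,207,195),z),at("top",*cr(318,192,15,268,200),z),at("side",*cr(308,150,12,162,565),z))
# overlays, with model: carriage axis
c=np.array([.5395,-.2061]);yx=np.array([.0178,1]);xx=np.array([1,-.0178])
P=lambda x,y,z:[*(c+x*xx+y*yx),z]
def L(n,*p): return proj(n,list(p))
for yn in(.1235,):
  for n,b in(("top",(318,192,70,40)),("side",(300,145,60,66))):
    cur=[]
    for r in(-.0065,.0065):
        cur.append((L(n,P(.033,yn+r,.024),P(.051,yn+r,.024)),(0,0,255)))
    cur.append((L(n,*[P(.042+a,yn+d,.012) for a,d in((-.009,-.015),(.009,-.015),(.009,.015),(-.009,.015),(-.009,-.015))]),(0,255,255)))
    cur.append((L(n,*[P(a,d,.036) for a,d in((-.03,-.075),(.03,-.075),(.03,.075),(-.03,.075),(-.03,-.075))]),(0,255,0)))
    cur.append((L(n,*[P(.042+a,d,.04) for a,d in((-.011,-.011),(.011,-.011),(.011,.011),(-.011,.011),(-.011,-.011))]),(255,0,0)))
    over(np.load(n+"0.npy"),n,*b,10,cur,f"pics/m{n}.png")
E
```

```text
[ 0.5827 -0.0867  0.02  ] [ 0.5828 -0.0797  0.02  ] [ 0.5815 -0.0934  0.02  ] [ 0.5864 -0.0884  0.02  ]
[ 0.5821 -0.0864  0.024 ] [ 0.5822 -0.0795  0.024 ] [ 0.5809 -0.0932  0.024 ] [ 0.5855 -0.0846  0.024 ]
```

View pics/mtop.png

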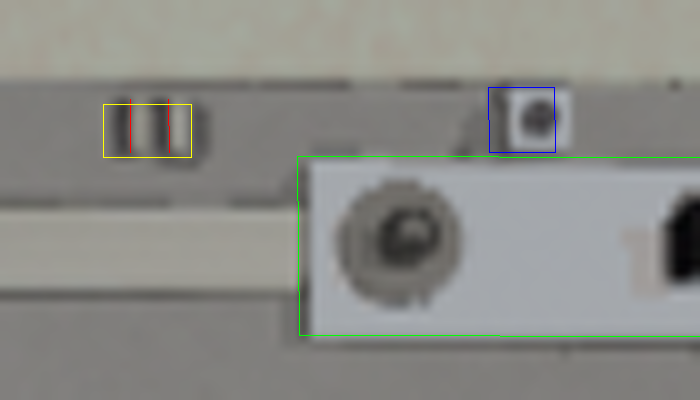

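View pics/mside.png

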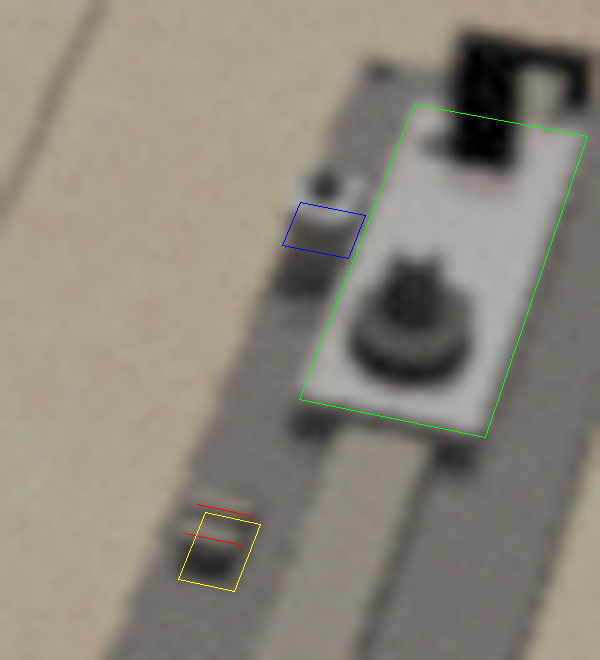

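Call:
jog_arm --pt "1 0 -0.001 0 0 0 0" --pt "1 0 -0.004 0 0 0 0" --pt "1 0 -0.009 0 0 0 0" --pt "1 0 -0.015 0 0 0 0" --pt "1 0 -0.021 0 0 0 0" --pt "1 0 -0.027 0 0 0 0" --pt "1 0 -0.033 0 0 0 0" --pt "1 0 -0.037 0 0 0 0" --pt "1 0 -0.04 0 0 0 0" --pt "1 0 -0.04 0 0 0 0"

```text
time_s: 15.9
tcp_pos: [0.5389, -0.2149, 0.0511]
ee_rot: [[1.0, -0.017, 0.001], [-0.017, -1.0, 0.0], [0.001, -0.0, -1.0]]
wrist_force: [1.1, 1.4, 6.1]
gripper_width: 0.13
```

Call:
jog_arm --pt "1 0 -0.002 0 0 0 0" --pt "1 0 -0.006 0 0 0 0" --pt "1 0 -0.012 -0.0005 0 0 0" --pt "1 0 -0.02 -0.001 0 0 0" --pt "1 0 -0.028 -0.001 0 0 0" --pt "1 0 -0.036 -0.001 0 0 0" --pt "1 0 -0.044 -0.001 0 0 0" --pt "1 0 -0.05 -0.001 0 0 0" --pt "1 0 -0.054 -0.001 0 0 0" --pt "1 0 -0.055 -0.001 0 0 0"

```text
time_s: 16.73
tcp_pos: [0.5405, -0.1595, 0.0512]
ee_rot: [[1.0, -0.017, 0.002], [-0.017, -1.0, 0.0], [0.002, -0.001, -1.0]]
wrist_force: [5.2, -0.9, -2.3]
gripper_width: 0.129
```

```bash
python3 - <<'E'
from snap import *
s,o=snap("9")
crop(o["side"],280,130,100,80,8,"pics/o9.png")
E
```

```text
16.7333 [ 0.5405 -0.1595  0.0512] [ 5.2151 -0.9184 -2.269 ] 0.12941957410435243
[[ 0.9999 -0.0169  0.0023]
 [-0.0169 -0.9999  0.0005]
 [ 0.0023 -0.0005 -1.    ]]
```

View pics/o9.png

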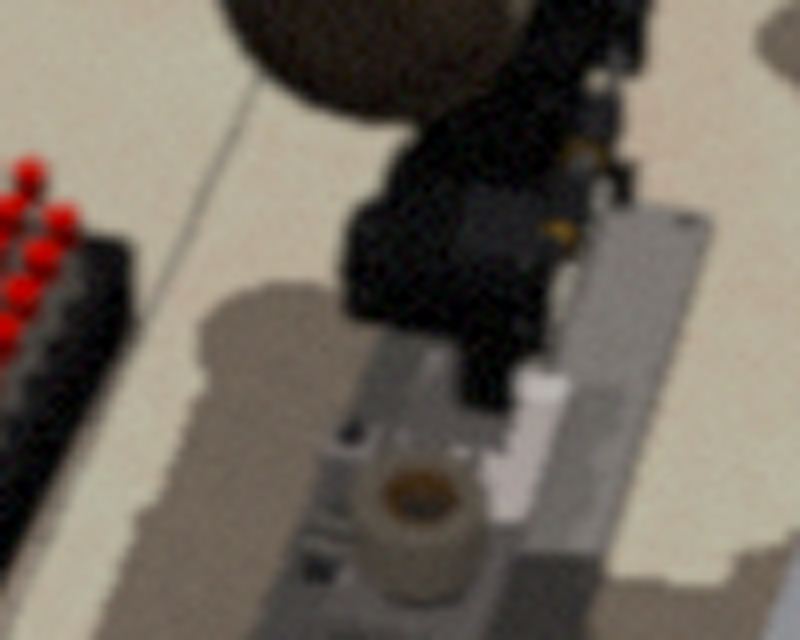

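Call:
jog_arm --pt "1 0.0005 -0.001 0 0 0 0" --pt "1 0.001 -0.003 0 0 0 0" --pt "1 0.001 -0.005 0 0 0 0" --pt "1 0.001 -0.007 0 0 0 0" --pt "1 0.001 -0.009 0 0 0 0" --pt "1 0.001 -0.01 0 0 0 0" --pt "1 0.001 -0.011 0 0 0 0" --pt "1 0.001 -0.012 0 0 0 0" --pt "1 0.001 -0.012 0 0 0 0" --pt "1 0.001 -0.012 0 0 0 0"

```text
time_s: 17.67
tcp_pos: [0.5408, -0.1484, 0.0512]
ee_rot: [[1.0, -0.018, 0.001], [-0.018, -1.0, 0.001], [0.001, -0.001, -1.0]]
wrist_force: [5.2, -1.1, -3.3]
gripper_width: 0.131
```

Call:
jog_arm --pt "1 0.0005 -0.0005 0 0 0 0" --pt "1 0.001 -0.001 0 0 0 0" --pt "1 0.001 -0.0015 0 0 0 0" --pt "1 0.001 -0.002 0 0 0 0" --pt "1 0.001 -0.0025 0 0 0 0" --pt "1 0.001 -0.003 0 0 0 0" --pt "1 0.001 -0.0035 0 0 0 0" --pt "1 0.001 -0.004 0 0 0 0" --pt "1 0.001 -0.004 0 0 0 0" --pt "1 0.001 -0.004 0 0 0 0"

```text
time_s: 18.5
tcp_pos: [0.5407, -0.1468, 0.0513]
ee_rot: [[1.0, -0.018, -0.002], [-0.018, -1.0, -0.002], [-0.002, 0.002, -1.0]]
wrist_force: [3.6, -9.5, -6.1]
gripper_width: 0.136
```

Call:
jog_arm --pt "1 0 -0.0005 0 0 0 0" --pt "1 0 -0.001 0 0 0 0" --pt "1 0 -0.0015 0 0 0 0" --pt "1 0 -0.002 0 0 0 0" --pt "1 0 -0.002 0 0 0 0" --pt "1 0 -0.002 0 0 0 0" --pt "1 0 -0.002 0 0 0 0" --pt "1 0 -0.002 0 0 0 0" --pt "1 0 -0.002 0 0 0 0" --pt "1 0 -0.002 0 0 0 0"

```text
time_s: 19.33
tcp_pos: [0.5407, -0.1459, 0.0512]
ee_rot: [[1.0, -0.018, -0.002], [-0.018, -1.0, -0.003], [-0.002, 0.003, -1.0]]
wrist_force: [5.1, -14.6, -8.4]
gripper_width: 0.132
```

Call:
jog_arm --pt "1 0 -0.0005 0 0 0 0" --pt "1 0 -0.001 0 0 0 0" --pt "1 0 -0.0015 0 0 0 0" --pt "1 0 -0.0015 0 0 0 0" --pt "1 0 -0.0015 0 0 0 0" --pt "1 0 -0.0015 0 0 0 0" --pt "1 0 -0.0015 0 0 0 0" --pt "1 0 -0.0015 0 0 0 0" --pt "1 0 -0.0015 0 0 0 0" --pt "1 0 -0.0015 0 0 0 0"

```text
time_s: 20.17
tcp_pos: [0.5408, -0.1432, 0.0512]
ee_rot: [[1.0, -0.018, -0.002], [-0.018, -1.0, -0.002], [-0.002, 0.002, -1.0]]
wrist_force: [4.6, -8.7, -5.9]
gripper_width: 0.135
```

Call:
jog_arm --pt "1 0 -0.0005 0 0 0 0" --pt "1 0 -0.001 0 0 0 0" --pt "1 0 -0.0015 0 0 0 0" --pt "1 0 -0.002 0 0 0 0" --pt "1 0 -0.002 0 0 0 0" --pt "1 0 -0.002 0 0 0 0" --pt "1 0 -0.002 0 0 0 0" --pt "1 0 -0.002 0 0 0 0" --pt "1 0 -0.002 0 0 0 0" --pt "1 0 -0.002 0 0 0 0"

```text
time_s: 21.0
tcp_pos: [0.5409, -0.1395, 0.0513]
ee_rot: [[1.0, -0.018, -0.002], [-0.018, -1.0, -0.0], [-0.002, 0.0, -1.0]]
wrist_force: [3.2, -2.4, -5.5]
gripper_width: 0.136
```

Call:
jog_arm --pt "1 0 -0.0005 0 0 0 0" --pt "1 0 -0.001 0 0 0 0" --pt "1 0 -0.0015 0 0 0 0" --pt "1 0 -0.002 0 0 0 0" --pt "1 0 -0.002 0 0 0 0" --pt "1 0 -0.002 0 0 0 0" --pt "1 0 -0.002 0 0 0 0" --pt "1 0 -0.002 0 0 0 0" --pt "1 0 -0.002 0 0 0 0" --pt "1 0 -0.002 0 0 0 0"

```text
time_s: 21.83
tcp_pos: [0.5411, -0.1368, 0.0513]
ee_rot: [[1.0, -0.018, -0.001], [-0.018, -1.0, 0.001], [-0.001, -0.001, -1.0]]
wrist_force: [3.7, 4.4, -9.2]
gripper_width: 0.132
```

Call:
jog_arm --pt "1 0 -0.0005 0 0 0 0" --pt "1 0 -0.001 0 0 0 0" --pt "1 0 -0.0015 0 0 0 0" --pt "1 0 -0.002 0 0 0 0" --pt "1 0 -0.002 0 0 0 0" --pt "1 0 -0.002 0 0 0 0" --pt "1 0 -0.002 0 0 0 0" --pt "1 0 -0.002 0 0 0 0" --pt "1 0 -0.002 0 0 0 0" --pt "1 0 -0.002 0 0 0 0"

```text
time_s: 22.67
tcp_pos: [0.5411, -0.1352, 0.0513]
ee_rot: [[1.0, -0.018, -0.001], [-0.018, -1.0, 0.0], [-0.001, -0.0, -1.0]]
wrist_force: [1.8, 2.6, -14.5]
gripper_width: 0.131
```

Call:
jog_arm --pt "1 0 -0.0005 0.0003 0 0 0" --pt "1 0 -0.001 0.0006 0 0 0" --pt "1 0 -0.0015 0.001 0 0 0" --pt "1 0 -0.0015 0.001 0 0 0" --pt "1 0 -0.0015 0.001 0 0 0" --pt "1 0 -0.0015 0.001 0 0 0" --pt "1 0 -0.0015 0.001 0 0 0" --pt "1 0 -0.0015 0.001 0 0 0" --pt "1 0 -0.0015 0.001 0 0 0" --pt "1 0 -0.0015 0.001 0 0 0"

```text
time_s: 23.5
tcp_pos: [0.5412, -0.1343, 0.0513]
ee_rot: [[1.0, -0.018, -0.001], [-0.018, -1.0, -0.0], [-0.001, 0.0, -1.0]]
wrist_force: [-3.5, -1.2, -3.7]
gripper_width: 0.13
```

Call:
jog_arm --pt "1 0 -0.0005 0 0 0 0" --pt "1 0 -0.001 0 0 0 0" --pt "1 0 -0.001 0 0 0 0" --pt "1 0 -0.001 0 0 0 0" --pt "1 0 -0.001 0 0 0 0" --pt "1 0 -0.001 0 0 0 0" --pt "1 0 -0.001 0 0 0 0" --pt "1 0 -0.001 0 0 0 0" --pt "1 0 -0.001 0 0 0 0" --pt "1 0 -0.001 0 0 0 0"

```text
time_s: 24.33
tcp_pos: [0.5412, -0.134, 0.0512]
ee_rot: [[1.0, -0.018, -0.001], [-0.018, -1.0, -0.001], [-0.001, 0.001, -1.0]]
wrist_force: [-3.3, -5.6, -3.5]
gripper_width: 0.133
```

```bash
python3 - <<'E'
from snap import *
s,o=snap("10")
print(s["joint_velocities"])
crop(o["side"],280,130,100,80,8,"pics/o10.png")
crop(o["top"],270,170,130,80,6,"pics/o10t.png")
E
```

```text
24.3333 [ 0.5412 -0.134   0.0512] [-3.2522 -5.5831 -3.4665] 0.13273964311286762
[[ 0.9998 -0.0177 -0.0012]
 [-0.0177 -0.9998 -0.0014]
 [-0.0012  0.0014 -1.    ]]
[-0.0253 -0.035  -0.0673  0.1031 -0.0156 -0.0525]
```

View pics/o10.png

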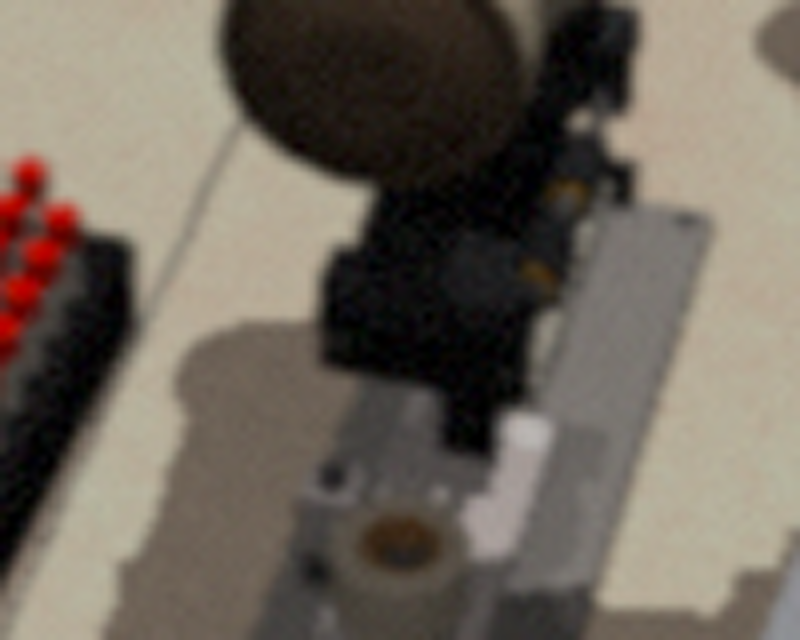

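View pics/o10t.png

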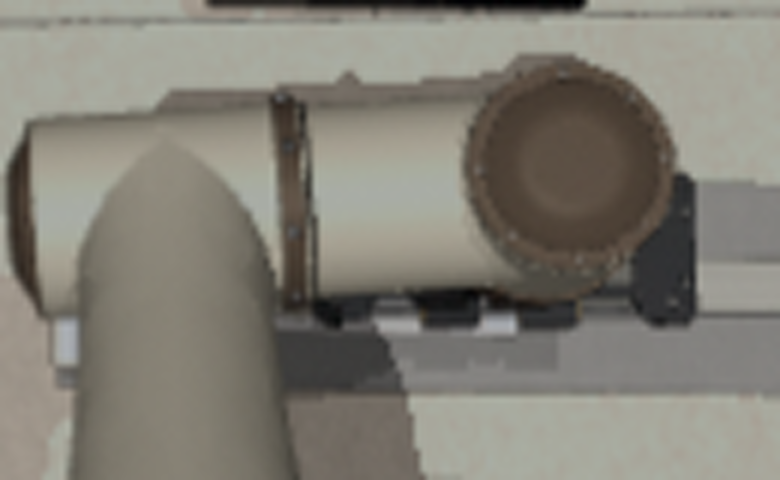

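Call:
jog_arm --pt "1 0 0.0004 0 0 0 0" --pt "1 0 0.0008 0 0 0 0" --pt "1 0 0.0008 0 0 0 0" --pt "1 0 0.0008 0 0 0 0" --pt "1 0 0.0008 0 0 0 0" --pt "1 0 0.0008 0 0 0 0" --pt "1 0 0.0008 0 0 0 0" --pt "1 0 0.0008 0 0 0 0" --pt "1 0 0.0008 0 0 0 0" --pt "1 0 0.0008 0 0 0 0"

```text
time_s: 25.27
tcp_pos: [0.5412, -0.1341, 0.0512]
ee_rot: [[1.0, -0.018, -0.001], [-0.018, -1.0, -0.001], [-0.001, 0.001, -1.0]]
wrist_force: [-4.5, -3.3, -2.2]
gripper_width: 0.134
```

```bash
python3 - <<'E'
from snap import *
from ov import *
s,o=snap("11")
# predict carriage at measured tab, and roll on hub
t=s["tcp_pos"][:2];yx=np.array([.0178,1]);xx=np.array([1,-.0178]);n="side"
hub=t+.095*yx; c=t+.05*yx
P=lambda x,y,z:[*(c+x*xx+y*yx),z]
cs=[(circ(n,hub,.026,.08),(0,0,255)),(circ(n,hub,.026,.05),(0,0,255)),
 (proj(n,[P(a,d,.036) for a,d in((-.03,-.075),(.03,-.075),(.03,.075),(-.03,.075),(-.03,-.075))]),(0,255,0))]
over(o["side"],n,295,160,80,70,9,cs,"pics/o11.png")
E
```

```text
25.2667 [ 0.5412 -0.1341  0.0512] [-4.5227 -3.3062 -2.1785] 0.13425430231630844
[[ 0.9998 -0.0176 -0.0011]
 [-0.0176 -0.9998 -0.0006]
 [-0.0011  0.0006 -1.    ]]
```

View pics/o11.png

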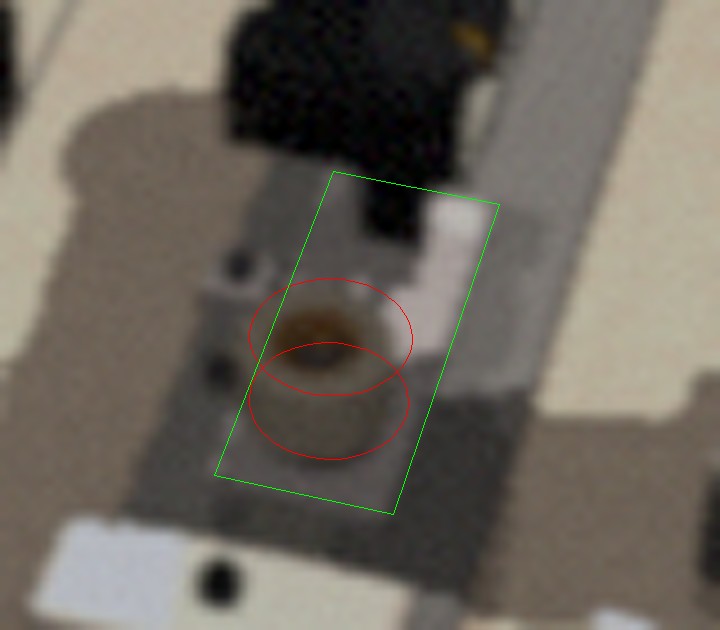

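```bash
python3 - <<'E'
from station import *
s=sense();print(s["time_s"],s["tcp_pos"],s["wrist_force"],s["gripper_width"]);print(finish_job())
E
```

```text
25.3667 [ 0.54120834 -0.13413368  0.05121503] [-3.9514722  -2.95464526 -1.53640555] 0.1294328071654063
the job is handed in; nothing more can be done
None
```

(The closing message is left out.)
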